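# Slide holder under the stage clip

### The arm

A 6-joint arm with a two-finger parallel gripper is mounted at the origin on the work surface. World frame = base frame: x ahead of the robot, y to its left, z up, the work surface at z = 0. Lengths are in m, angles in rad, forces in N, time in s.
With the tool pointing down it reaches from about 0.275 to 0.85 m from the base axis. Payload 5.2 kg.
Tool frame: the origin (TCP) lies at the very end of the fingers, on their centre line; the grasp point (between the pads) lies 19 mm behind it (robot.grip_point_offset is the distance from the TCP to the grasp point, in m); z points along the fingers, y is the line along which they close (so a half turn about z gives the same grasp; the last joint's range is limited). The gripper opens to 85 mm and grips with 20 to 120 N. Pads are 22 mm wide; open, the fingers measure 114 mm over their backs; the gripper's body (76 mm by 85 mm) begins 54 mm behind the grasp point. The pads swing forward as they close: fully open they stand 13 mm farther back than shut.
Start: joints at [1.028, 0.259, 1.535, -0, 1.348, -0.203], TCP at [0.183, 0.519, 0.231] pointing down, gripper open.
Joint ranges: [-3.14, 3.14], [-0.91, 2.08], [0.19, 2.58], [-1.22, 4.36], [0.22, 2.71], [-3.12, 3.12]. Speed limits (rad/s): [2.57, 2.57, 3.14, 3.14, 3.14, 3.14].

### API

Orientations are given as a unit quaternion [w, x, y, z].
In Python, from workcell import robot gives the robot as it stands.
- The arm moves only by the tool arm_command, never from a script. Its argument "deltas" is a list of rows, each a list of 7 numbers: the turn, a rotation vector about the tool's x, y, z in rad, then the shift along the tool's x, y, z in cm, then the opening, from 0 (shut) to 1 (fully open). A call has exactly 8 rows; each row is the pose to reach, as a shift and turn from the pose commanded when the call began, along the tool's axes at that moment; what a row does not reach only later rows make up. A row lasts 1/8 s, in which the tool goes at most 62.5 mm and 10.7 degrees, less where a joint would pass 70% of its speed; a pose out of reach is approached as far as the arm can. A call with a gripper value outside its range is refused whole. The fingers move at their own pace and stop on an object; "force" is the grip in N (left out, the last holds). Time passes only in rows, so rows that repeat a pose let the fingers close, or fill a call up. It gives the time, the measured TCP pose, the force, the opening and the grip force at its end, in the units of the state.
- robot.read_state(): the state, without advancing time (a new reading comes with each control period).
- robot.read_camera(name): name is "scene" or "side" or "wrist"; returns the picture (480x640x3 uint8, red, green, blue); there is no depth.
- robot.get_calibration(name): a dict with "fov_y" (degrees; the focal length in pixels is half the picture's height over the tangent of half this angle, whatever the lens; pixels are square), "cx", "cy" (the principal point, pixels), "dist_coeffs" ([k1, k2, p1, p2, k3] as OpenCV has them; the pictures are not rectified), "rvec" (rotation vector, rad) and "tvec" (3), from world to camera coordinates, as OpenCV has them. Camera axes: x right, y down, z forward; pixel columns grow to the right and rows downward; lengths in m; the calibration is good to about 2 mm. A picture is of the moment at which its call begins: read the wrist's pose just before it. get_calibration takes no time and is no camera call; for the wrist camera it gives the pose at the moment of the call.
- robot.sign_off(): hands the job in; it is judged then, once.
The state is a dict: "time_s": time; "q": joint angles; "qvel": joint speeds; "tau": joint torques, N m; "eef_pos": TCP position; "ee_rot": TCP orientation; "ft_force": force on the tool from outside, world axes, zero at the start; "ft_torque": the same for the moment, N m; "opening": finger opening in m; "grasp_force": force on a finger pad.
Only numpy, scipy, OpenCV 4.12 (cv2) and the standard library are available. Lean on these libraries where they do the work, as an engineer would, in place of code of your own. Each camera call takes 0.05 s, during which the arm holds its last target. There are 200 camera calls.

### The job

Load the slide holder that lies in the guides of the low white microscope stage: with one fingertip press the clip's long steel paddle fully down so that the clip's nose lifts, and, keeping it down, use the other fingertip to push the holder beneath the nose, fully home against the end stop. Then let the paddle come up so that the clip clamps the holder, and move clear. Only press and push: do not lift the holder, and leave the spare holder and everything else where they are.

Things in the scene. Friction and masses are not known exactly. Their poses are not given: they have to be found in the camera images.
- stage: low white microscope stage, fixed plate; floor (top) 20 mm above the table. Origin on the table, z up, x = push direction along the guides; plate spans x -100..150, y -85..95 mm. Guides: two rails 6 mm high, inner faces y = +-18.5 mm, x 12..90 mm; the holder's rear always sticks out of them. Camera column 190 mm high at x 128, y 70 mm, its camera swung away beyond it.
- stop (a point): middle of the end stop's face at the far end of the guides, at floor level: stage x = 90, y = 0, z = 20 mm; the holder is home when its front touches it
- hinge (a point): point on the clip's hinge axis, which runs along stage x at y = -28 mm, 5 mm above the floor: steel shaft 6 mm thick from x -88 to 92 mm, end blocks 10 mm high at x -92 and 96 mm. This point is at stage x = 0
- nose (a point): underside centre of the clip's nose, 15 mm long in x (stage x 63..78 mm), 12 mm wide (y 0..12 mm); moves with the clip. Released, it blocks the guides with 1.5 mm left below it; fully open, it is about 13 mm above the floor
- clip (a joint): rotation of the spring clip about its hinge, rad: 0 released with nothing under it, 0.45 paddle fully down and level (end of travel); about 0.29 when clamped on the holder. Pressing the middle of the paddle takes about 1.5 N to start and 5.5 N to reach the end; it springs back when let go.
- paddle (a point): middle of the top face of the clip's paddle, a steel plate 105 mm long (stage x -85..20 mm), 36 mm wide (10 to 46 mm from the hinge, on its -y side), 3.5 mm thick. Released, it slopes up away from the hinge; fully down it is level, its top 3.5 mm above the stage floor, spanning stage y -74..-38 mm. Polished: a fingertip slides along it easily while keeping it down.
- holder_mid (a point): centre (half-way up) of the slide holder to load: black frame 84 (x) x 34 (y) x 10 mm with a glass slide in its top, loose between the rails on the stage floor, 30 to 50 mm short of home, parallel to the stage. Its rear end face is 42 mm behind this point (-x). Fully home this point is at stage x = 48, y = 0, z = 25 mm.
- spare_mid (a point): centre of a spare slide holder of the same shape, lying on the table beside the stage on the paddle's side; leave it
- cap: black eyepiece cap, 32 mm across, 14 mm high, standing on the stage's plate on the side away from the paddle; origin under its centre; leave it
- beaker: empty glass beaker, 66 mm across, 85 mm high, on the table; origin under its centre; leave it
- dish: closed clear dish, 90 mm across, 16 mm high, on the table; origin under its centre; leave it
- jar: amber jar, 48 mm across, 70 mm high, on the table; origin under its centre; leave it
- forceps: steel forceps lying on the table, 130 mm long in x, 8 mm high; origin under the middle; leave them
- pen: marker pen lying on the table, 120 mm long in x, 12 mm high; origin under the middle; leave it
Things that resemble listed ones, but are neither listed nor needed, are in the scene too. Leave any blue or green look-alike of the part that bears holder_mid alone.

How it is judged:
On the way, in this order (a step that is already met when the one before it is completed fails the run):
1. the paddle is held fully down while the holder is still short of the nose (value of joint clip above 0.38 rad and x of holder_mid in the frame of stage below 0.026 m), for 0.2 s.
2. the holder is home against the stop while the paddle is still held down (value of joint clip above 0.36 rad and contact force between the fingers and clip above 0.5 N and x of holder_mid in the frame of stage above 0.045 m and z of holder_mid in the frame of stage between 0.0225 and 0.0275 m), for 0.1 s.
At the end, for the whole second after the job is handed in: The holder lies flat on the stage floor within 3 mm of the end stop, at rest, with the released clip bearing on it (clip joint 0.25 to 0.33 rad) (x of holder_mid in the frame of stage above 0.045 m and z of holder_mid in the frame of stage between 0.0225 and 0.0275 m and value of joint clip between 0.25 and 0.33 rad and contact force between clip and holder above 0.5 N and linear speed of holder below 0.01 m/s); the robot touches nothing.
It fails at once if the holder is lifted more than 6 mm off the stage floor (z of holder_mid in the frame of stage above 0.031 m).
It fails at once if the spare holder or another bystander is moved more than 15 mm (distance of any of spare_mid, cap, beaker, dish, jar, forceps, pen from where it was at the start of the episode above 0.015 m).
It also fails if it takes over 45 s, if anything falls off the work surface, if the arm or the gripper's body presses on something with over 40 N, if the wrist force passes 120 N, or if a joint passes its speed limit or range.

## Working session

There is one attempt and no reset: what is moved stays moved. The work goes in short steps, Python scripts to look and compute and a tool call to move; the robot and the scene stay as the last step left them, time stands still between calls to the robot, and variables do not carry over. Pictures are saved under pics/ and viewed, at most 10 in all, crops included, and the job is handed in when it is done.

Besides the shell and the picture viewer there is one more tool, called after "Call:" in YAML: its name, and indented under it one key for each argument. arm_command: Moves the arm, as the interface text tells. Its arguments: {"type":"object","properties":{"deltas":{"type":"array","items":{"type":"array","items":{"type":"number"}}},"force":{"type":"number"}},"required":["deltas"]}

```bash
mkdir -p pics; ls; python3 - <<'E'
from workcell import robot
import cv2
s=robot.read_state();print(s['time_s'],s['eef_pos'],s['ee_rot'],s['opening'])
for n in("scene","side","wrist"):
    c=robot.get_calibration(n);print(n,c)
    cv2.imwrite(f'pics/{n}0.png',robot.read_camera(n)[:,:,::-1])
E
```

```text
pics
0.0 [0.18300117 0.51808141 0.23045294] [-3.53105096e-04  1.69097218e-01  9.85598923e-01 -8.76594752e-04] 0.08509272671690932
scene {'fov_y': 50.63958004762787, 'cx': 320.00557087939154, 'cy': 240.64173593482, 'dist_coeffs': array([0.00334015, 0.        , 0.        , 0.        , 0.        ]), 'rvec': array([ 2.35303309,  1.25832446, -0.34765683]), 'tvec': array([-0.36947276, -0.33479481,  1.12621932])}
side {'fov_y': 57.6911464542079, 'cx': 317.11173876921606, 'cy': 242.18865081924352, 'dist_coeffs': array([-0.10177934,  0.        ,  0.        ,  0.        ,  0.        ]), 'rvec': array([ 0.30256539, -2.55521496,  1.52806769]), 'tvec': array([0.56773672, 0.08195472, 0.83437174])}
wrist {'fov_y': 64.714264161716, 'cx': 317.85160439387204, 'cy': 240.01682968197215, 'dist_coeffs': array([-0.03394487,  0.        ,  0.        ,  0.        ,  0.        ]), 'rvec': array([-2.37426513, -1.68051383, -0.22797116]), 'tvec': array([-0.54935306, -0.03418659,  0.37917356])}
```

View pics/scene0.png

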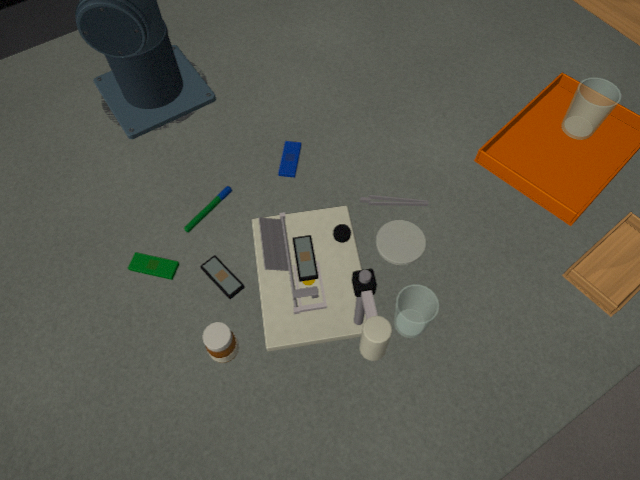

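View pics/side0.png

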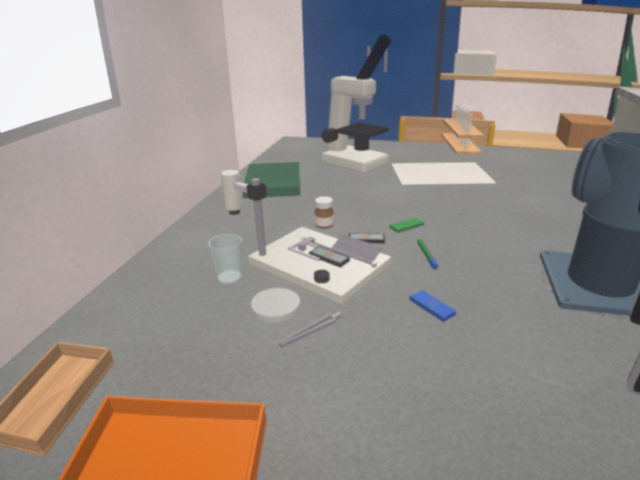

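Candidates for the holder: black one in the guides, scene (305,258). The others are the spare beside the stage at (222,277), blue at (290,159) and green at (154,266). I choose (305,258): black, between the rails, with the paddle to its left. Next, measure the stage and check a close crop.

```bash
cat > h.py <<'E'
import numpy as np, cv2
from workcell import robot
def KD(c):
    f=240/np.tan(np.radians(c['fov_y']/2)); return np.array([[f,0,c['cx']],[0,f,c['cy']],[0,0,1.]]),c['dist_coeffs']
def ray(c,px,z):
    K,D=KD(c); p=cv2.undistortPoints(np.float64(px).reshape(-1,1,2),K,D).reshape(-1,2)
    R=cv2.Rodrigues(c['rvec'])[0]; o=-R.T@c['tvec']; d=np.c_[p,np.ones(len(p))]@R
    return o+d*((z-o[2])/d[:,2])[:,None]
def proj(c,P):
    K,D=KD(c); return cv2.projectPoints(np.float64(P).reshape(-1,1,3),c['rvec'],c['tvec'],K,D)[0].reshape(-1,2)
E
python3 - <<'E'
from h import *
c=robot.get_calibration('scene')
im=cv2.imread('pics/scene0.png')
hsv=cv2.cvtColor(im,cv2.COLOR_BGR2HSV)
m=((hsv[...,2]>150)&(hsv[...,1]<60)).astype(np.uint8)
m[:200]=0;m[350:]=0;m[:,:245]=0;m[:,372:]=0
ct=max(cv2.findContours(m,0,2)[0],key=cv2.contourArea)
h=cv2.convexHull(ct); q=cv2.approxPolyDP(h,6,True).reshape(-1,2);print(q.tolist())
print(ray(c,q,.02).round(4))
print(ray(c,[[252.5,217],[348,206.5],[366,333],[266.5,347.5]],.02).round(4))
cv2.imwrite('pics/crop0.png',cv2.resize(im[195:355,235:435],None,fx=4,fy=3.75,interpolation=cv2.INTER_CUBIC))
E
```

```text
[[345, 206], [371, 317], [370, 349], [267, 348], [252, 220]]
[[ 0.5012  0.167   0.02  ]
 [ 0.7044  0.077   0.02  ]
 [ 0.747   0.0436  0.02  ]
 [ 0.6544 -0.0921  0.02  ]
 [ 0.4311  0.008   0.02  ]]
[[ 0.426   0.012   0.02  ]
 [ 0.5052  0.171   0.02  ]
 [ 0.722   0.054   0.02  ]
 [ 0.6532 -0.0923  0.02  ]]
```

View pics/crop0.png

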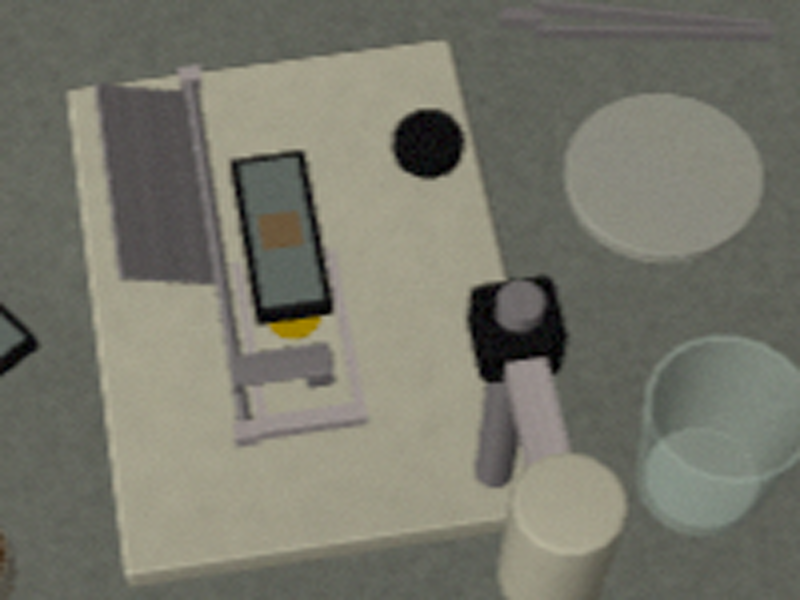

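The crop confirms it: black holder with glass, in the rails, its front at crop (293,320), and the nose at (290,365). Plate corners at crop (68,92), (447,42) and (128,572) put the stage yaw near -24° and its origin near (0.557, 0.045). I'll move above it, with the tool y axis already nearly along stage y.

Call:
arm_command:
  deltas:
    - [0,0,0,-3,-2.3,0,0.53]
    - [0,0,0,-7,-5.3,0,0.53]
    - [0,0,0,-12,-9.2,0,0.53]
    - [0,0,0,-17,-13,0,0.53]
    - [0,0,0,-22,-16.8,0,0.53]
    - [0,0,0,-27,-20.6,0,0.53]
    - [0,0,0,-31,-23.7,0,0.53]
    - [0,0,0,-34,-26,0,0.53]

```text
time_s: 1.15
eef_pos: [0.4181, 0.158, 0.2312]
ee_rot: [0.0, 0.17, 0.985, -0.0]
ft_force: [-1.0, 0.4, 0.6]
opening: 0.0452
grasp_force: 0.0
```

Call:
arm_command:
  deltas:
    - [0,0,0.01,-3,-2.3,0,0.53]
    - [0,0,0.02,-6,-4.6,0,0.53]
    - [0,0,0.04,-9,-6.9,0,0.53]
    - [0,0,0.06,-11,-8.4,0,0.53]
    - [0,0,0.08,-11.3,-8.6,0,0.53]
    - [0,0,0.08,-11.3,-8.6,0,0.53]
    - [0,0,0.08,-11.3,-8.6,0,0.53]
    - [0,0,0.08,-11.3,-8.6,0,0.53]

```text
time_s: 2.15
eef_pos: [0.4947, 0.0421, 0.2314]
ee_rot: [0.0, 0.208, 0.978, 0.0]
ft_force: [0.5, 0.5, -0.1]
opening: 0.0452
grasp_force: 0.0
```

```bash
python3 - <<'E'
from h import *
s=robot.read_state();c=robot.get_calibration('wrist')
cv2.imwrite('pics/w1.png',robot.read_camera('wrist')[:,:,::-1])
np.save('c1.npy',c,allow_pickle=True)
print(s['time_s'],s['eef_pos'],s['ee_rot'],s['opening'],s['ft_force'])
R=cv2.Rodrigues(c['rvec'])[0];print(-R.T@c['tvec'])
E
```

```text
2.15 [0.49466387 0.04214708 0.23143693] [4.12433856e-05 2.07723562e-01 9.78187567e-01 6.02575223e-05] 0.04524581911270595 [ 0.54500293  0.47312959 -0.14450554]
[0.43124355 0.07071128 0.37396147]
```

View pics/w1.png

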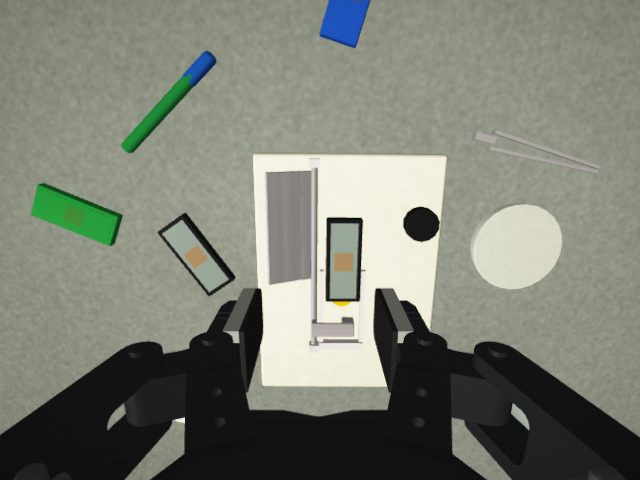

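The stage is clear and aligned in this view: rear plate corners at (254,154) and (446,155), front-left (263,386), holder (327..362, 218..301), spare at (196,257). Compute the pose.

```bash
python3 - <<'E'
from h import *
c=np.load('c1.npy',allow_pickle=True).item()
im=cv2.imread('pics/w1.png');hsv=cv2.cvtColor(im,cv2.COLOR_BGR2HSV)
w=(hsv[...,2]>190)
# edges of plate: rows/cols
L=[(np.argmax(w[y])) for y in range(0)]
left=[(200+np.argmax(w[y,200:300]),y) for y in range(165,280,5)]
rear=[(x,120+np.argmax(w[120:200,x])) for x in list(range(262,305,5))+list(range(325,440,5))]
lw=ray(c,left,.02)[:,:2];rw=ray(c,rear,.02)[:,:2]
def fit(p):
    v=cv2.fitLine(p.astype(np.float32),cv2.DIST_HUBER,0,1e-4,1e-4).ravel();return v[2:],v[:2]
(pl,dl),(pr,dr)=fit(lw),fit(rw)
if dl[0]<0:dl=-dl
if dr[1]<0:dr=-dr
print(np.degrees(np.arctan2(dl[1],dl[0])),np.degrees(np.arctan2(dr[1],dr[0]))-90)
t=np.linalg.solve(np.c_[dl,-dr],pr-pl);RL=pl+t[0]*dl
a=np.arctan2(dl[1],dl[0])/2+(np.arctan2(dr[1],dr[0])-np.pi/2)/2
ex=np.array([np.cos(a),np.sin(a)]);ey=np.array([-ex[1],ex[0]])
O=RL+.1*ex+.085*ey;print('O',O,np.degrees(a))
def st(px,z): q=ray(c,px,z)[:,:2]-O; return (np.c_[q@ex,q@ey]*1e3).round(1)
print('plate FL,RR',st([[263,386],[446,155]],.02).tolist())
b=(hsv[...,2]<70).astype(np.uint8);b[:,:318]=0;b[:,370:]=0;b[:205]=0;b[308:]=0
cn=max(cv2.findContours(b,0,2)[0],key=cv2.contourArea);r=cv2.boundingRect(cn);print(r)
x,y,ww,hh=r
print('holder corners',st([[x,y],[x+ww,y],[x+ww,y+hh],[x,y+hh]],.03).tolist())
print('stop top/shaft ends',st([[315,159],[314,350],[340,341]],.026).tolist())
np.savez('st.npz',O=O,ex=ex,ey=ey)
s=robot.read_state();d=s['eef_pos'][:2]-O;print('tcp stage',d@ex*1e3,d@ey*1e3)
q=s['ee_rot'];print('tool y ang',np.degrees(np.arctan2(q[2]**2-q[1]**2,2*q[1]*q[2]))-90)
E
```

```text
-24.238838 -24.366386
O [0.54899997 0.04517803] -24.30261
plate FL,RR [[147.8, -83.8], [-100.4, 92.3]]
(326, 218, 37, 83)
holder corners [[-42.7, -17.4], [-42.9, 17.0], [40.9, 20.2], [41.1, -16.4]]
stop top/shaft ends [[-96.1, -27.8], [98.7, -28.1], [88.0, -1.2]]
tcp stage -48.159565996677074 -25.178089676678987
tool y ang -23.982380177987963
```

Call:
arm_command:
  deltas:
    - [0,0,0.005,0.6,-0.2,2,0.53]
    - [0,0,0.005,1.2,-0.4,5,0.53]
    - [0,0,0.005,1.2,-0.4,9,0.53]
    - [0,0,0.005,1.2,-0.4,13,0.53]
    - [0,0,0.005,1.2,-0.4,15.5,0.53]
    - [0,0,0.005,1.2,-0.4,16.5,0.53]
    - [0,0,0.005,1.2,-0.4,16.5,0.53]
    - [0,0,0.005,1.2,-0.4,16.5,0.53]

```text
time_s: 3.2
eef_pos: [0.4835, 0.0426, 0.0674]
ee_rot: [0.001, 0.211, 0.978, 0.0]
ft_force: [-0.2, -0.6, 0.0]
opening: 0.0451
grasp_force: 0.0
```

```bash
cat >> h.py <<'E'
def rep(name=None):
    s=robot.read_state();g=np.load('st.npz');d=s['eef_pos'][:2]-g['O']
    print(s['time_s'],'tcp stage mm',(d@g['ex']*1e3).round(1),(d@g['ey']*1e3).round(1),(s['eef_pos'][2]*1e3).round(1),'F',s['ft_force'].round(1),s['opening'])
    if name:
        c=robot.get_calibration('wrist');im=robot.read_camera('wrist')[:,:,::-1];cv2.imwrite(f'pics/{name}.png',im);np.save(name+'.npy',c,allow_pickle=True)
E
python3 -c "
from h import *
rep('w2')"
```

```text
3.2 tcp stage mm -58.7 -29.4 67.4 F [-0.2 -0.6  0. ] 0.04508921915906446
```

View pics/w2.png

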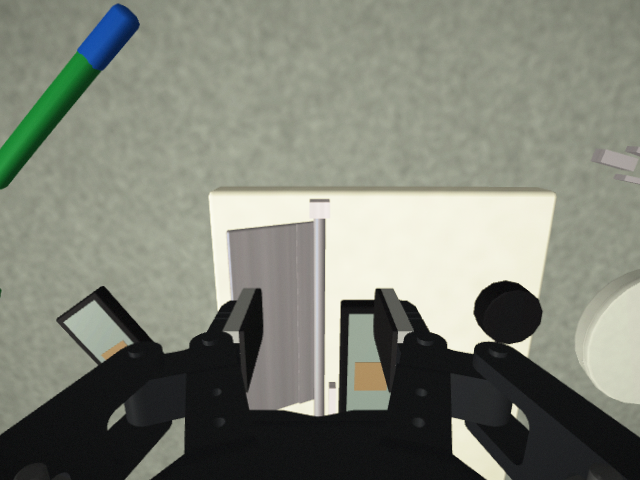

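The fingers straddle the shaft, left pad tip over the paddle near (250,290) and right pad tip near (385,290); the holder's rear edge is at row 302. Check whether the tip geometry matches the model.

```bash
python3 - <<'E'
from h import *
g=np.load('st.npz');c=np.load('w2.npy',allow_pickle=True).item()
O,ex,ey=g['O'],g['ex'],g['ey']
def W(x,y,z): return np.r_[O+x/1e3*ex+y/1e3*ey,z/1e3]
for dz in (0,5,10):
  for dx in (-11,0,11):
    print(dz,dx,proj(c,[W(-58.7+dx,-29.4+22.5,67.4+dz),W(-58.7+dx,-29.4+37,67.4+dz),W(-58.7+dx,-29.4-22.5,67.4+dz)]).round(0).tolist())
print('holder rear L/R pred',proj(c,[W(-42.5,-17,30),W(-42.5,17,30)]).round(0).tolist())
im=cv2.imread('pics/w2.png');hsv=cv2.cvtColor(im,cv2.COLOR_BGR2HSV)
b=hsv[...,2]<70
for x in (343,350,360,370):print(x,280+np.argmax(b[280:330,x]),end=' ')
y=280+np.argmax(b[280:330,355]);p=ray(c,[[355,y]],.03)[0,:2]-O;print('rear x',p@ex*1e3)
E
```

```text
0 -11 [[373.0, 284.0], [408.0, 284.0], [261.0, 284.0]]
0 0 [[372.0, 309.0], [407.0, 309.0], [263.0, 309.0]]
0 11 [[371.0, 333.0], [405.0, 333.0], [264.0, 333.0]]
5 -11 [[374.0, 289.0], [411.0, 289.0], [260.0, 289.0]]
5 0 [[373.0, 315.0], [409.0, 315.0], [261.0, 315.0]]
5 11 [[372.0, 339.0], [408.0, 339.0], [262.0, 339.0]]
10 -11 [[376.0, 294.0], [414.0, 294.0], [258.0, 294.0]]
10 0 [[375.0, 321.0], [412.0, 320.0], [259.0, 321.0]]
10 11 [[374.0, 346.0], [410.0, 345.0], [260.0, 346.0]]
holder rear L/R pred [[341.0, 305.0], [406.0, 305.0]]
343 300 350 300 360 300 370 300 rear x -45.494503138111156
```

Call:
arm_command:
  deltas:
    - [0,0,0,0.5,0,0,0.53]
    - [0,0,0,0.5,0,0.8,0.53]
    - [0,0,0,0.5,0,1.6,0.53]
    - [0,0,0,0.5,0,2.4,0.53]
    - [0,0,0,0.5,0,3.2,0.53]
    - [0,0,0,0.5,0,3.8,0.53]
    - [0,0,0,0.5,0,4.2,0.53]
    - [0,0,0,0.5,0,4.2,0.53]

```text
time_s: 4.25
eef_pos: [0.478, 0.0445, 0.0243]
ee_rot: [-0.0, 0.211, 0.978, -0.0]
ft_force: [-0.5, -0.9, 5.3]
opening: 0.0455
grasp_force: 2.0
```

```bash
python3 -c "
from h import *
rep()"
```

```text
4.25 tcp stage mm -64.5 -29.8 24.3 F [-0.5 -0.9  5.3] 0.04551271614782117
```

Call:
arm_command:
  deltas:
    - [0,0,0,0,0,0.1,0.53]
    - [0,0,0,0,0,0.1,0.53]
    - [0,0,0,0,0,0.2,0.53]
    - [0,0,0,0,0,0.2,0.53]
    - [0,0,0,0,0,0.3,0.53]
    - [0,0,0,0,0,0.3,0.53]
    - [0,0,0,0,0,0.3,0.53]
    - [0,0,0,0,0,0.3,0.53]

```text
time_s: 5.25
eef_pos: [0.4781, 0.0446, 0.0214]
ee_rot: [0.0, 0.211, 0.978, -0.0]
ft_force: [-0.6, -1.4, 4.9]
opening: 0.0453
grasp_force: 2.5
```

```bash
python3 -c "
from h import *
rep()"
```

```text
5.25 tcp stage mm -64.4 -29.7 21.4 F [-0.6 -1.4  4.9] 0.04530604402611799
```

Call:
arm_command:
  deltas:
    - [0,0,0,0,0,0.1,0.53]
    - [0,0,0,0,0,0.1,0.53]
    - [0,0,0,0,0,0.2,0.53]
    - [0,0,0,0,0,0.2,0.53]
    - [0,0,0,0,0,0.25,0.53]
    - [0,0,0,0,0,0.25,0.53]
    - [0,0,0,0,0,0.3,0.53]
    - [0,0,0,0,0,0.3,0.53]

```text
time_s: 6.25
eef_pos: [0.4782, 0.0446, 0.0201]
ee_rot: [0.001, 0.211, 0.978, -0.0]
ft_force: [-6.5, -1.2, 24.8]
opening: 0.0456
grasp_force: 12.2
```

```bash
python3 -c "
from h import *
rep('w3')
cv2.imwrite('pics/sc3.png',cv2.resize(robot.read_camera('side')[200:320,230:430,::-1],None,fx=4,fy=4,interpolation=2))"
```

```text
6.25 tcp stage mm -64.3 -29.7 20.1 F [-6.5 -1.2 24.8] 0.04559405235009941
```

View pics/sc3.png

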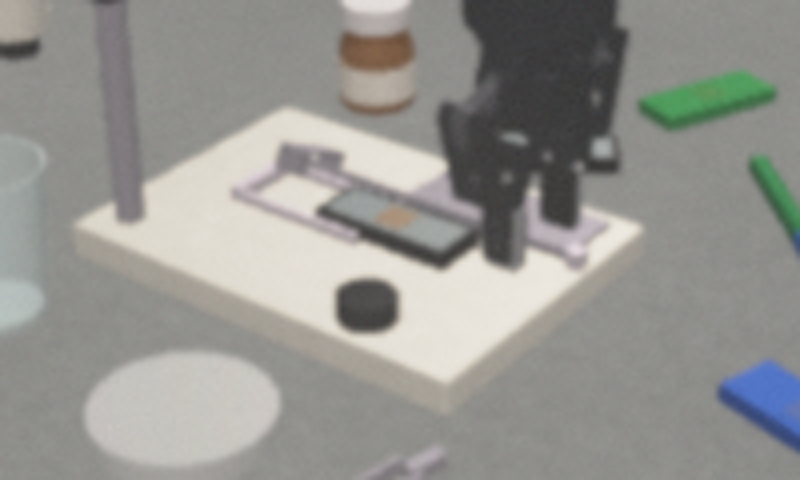

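The fingers straddle the shaft; the paddle (crop 560,225) is flat, the nose (310,155) is raised, and the holder's rear (460,250) is just ahead of the near finger. The paddle has bottomed out (25 N), so I ease 1 mm and push.

Call:
arm_command:
  deltas:
    - [0,0,0,0,0,-0.1,0.53]
    - [0,0,0,-0.4,0,-0.1,0.53]
    - [0,0,0,-1,0,-0.1,0.53]
    - [0,0,0,-1.6,0,-0.1,0.53]
    - [0,0,0,-2.2,0,-0.1,0.53]
    - [0,0,0,-2.8,0,-0.1,0.53]
    - [0,0,0,-3.2,0,-0.1,0.53]
    - [0,0,0,-3.4,0,-0.1,0.53]

```text
time_s: 7.35
eef_pos: [0.5079, 0.0316, 0.0206]
ee_rot: [-0.001, 0.211, 0.977, 0.0]
ft_force: [-6.6, 3.3, 22.0]
opening: 0.0454
grasp_force: 11.2
```

```bash
python3 -c "
from h import *
rep('w4')
cv2.imwrite('pics/sc4.png',cv2.resize(robot.read_camera('side')[200:320,230:430,::-1],None,fx=4,fy=4,interpolation=2))"
```

```text
7.35 tcp stage mm -31.8 -29.3 20.6 F [-6.6  3.3 22. ] 0.04544408964832923
```

View pics/sc4.png

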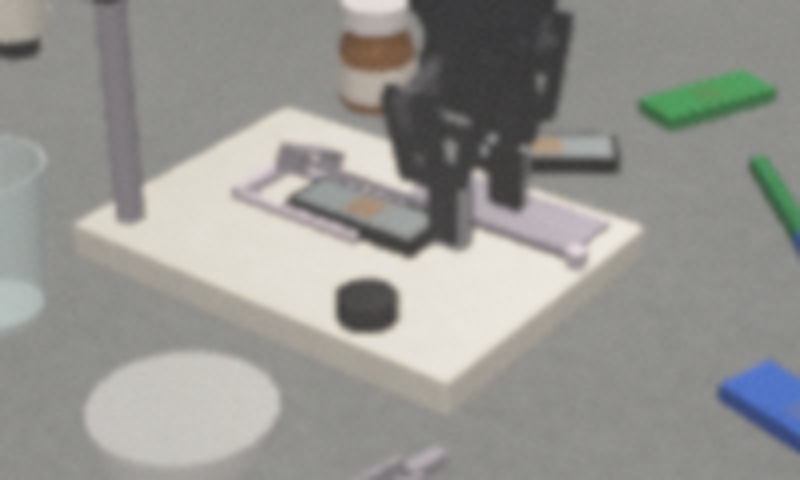

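The holder moved ahead with the finger, flat in the guides, and the nose is still raised. I keep pushing to the stop.

Call:
arm_command:
  deltas:
    - [0,0,0,-0.4,0,-0.05,0.53]
    - [0,0,0,-0.9,0,-0.05,0.53]
    - [0,0,0,-1.4,0,-0.05,0.53]
    - [0,0,0,-1.8,0,-0.05,0.53]
    - [0,0,0,-2.2,0,-0.05,0.53]
    - [0,0,0,-2.5,0,-0.05,0.53]
    - [0,0,0,-2.7,0,-0.05,0.53]
    - [0,0,0,-2.7,0,-0.05,0.53]

```text
time_s: 8.45
eef_pos: [0.5326, 0.0204, 0.0209]
ee_rot: [-0.001, 0.211, 0.978, 0.0]
ft_force: [-5.2, 2.2, 17.1]
opening: 0.0455
grasp_force: 9.3
```

```bash
python3 -c "
from h import *
rep()"
```

```text
8.45 tcp stage mm -4.7 -29.3 20.9 F [-5.2  2.2 17.1] 0.04552415412096769
```

Call:
arm_command:
  deltas:
    - [0,0,0,-0.1,0,0,0.53]
    - [0,0,0,-0.1,0,0,0.53]
    - [0,0,0,-0.2,0,0,0.53]
    - [0,0,0,-0.2,0,0,0.53]
    - [0,0,0,-0.3,0,0,0.53]
    - [0,0,0,-0.3,0,0,0.53]
    - [0,0,0,-0.3,0,0,0.53]
    - [0,0,0,-0.3,0,0,0.53]

```text
time_s: 9.45
eef_pos: [0.5327, 0.0203, 0.0207]
ee_rot: [-0.003, 0.211, 0.978, 0.001]
ft_force: [-12.3, 6.7, 24.5]
opening: 0.0451
grasp_force: 12.7
```

```bash
python3 -c "
from h import *
rep('w5')
cv2.imwrite('pics/sc5.png',cv2.resize(robot.read_camera('side')[200:320,230:430,::-1],None,fx=4,fy=4,interpolation=2))"
```

```text
9.45 tcp stage mm -4.7 -29.4 20.7 F [-12.3   6.7  24.5] 0.04509674942999398
```

View pics/sc5.png

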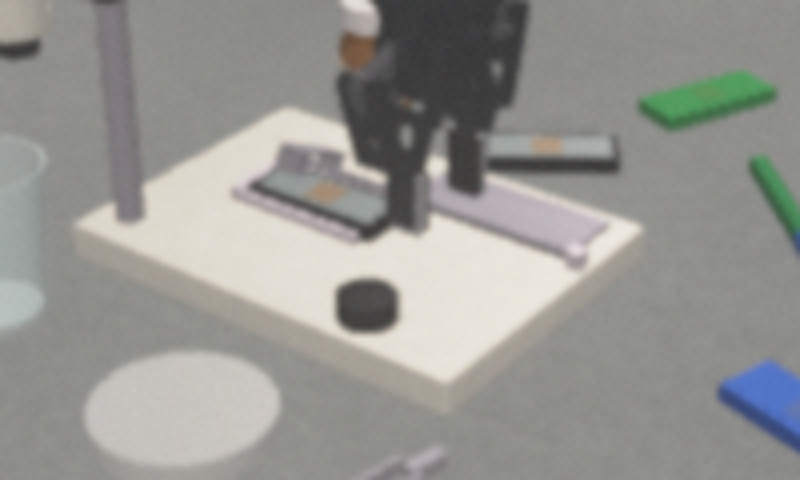

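The TCP stopped at x = -4.7 mm with rising force (predicted home -5), and the holder's front meets the stop bar (crop 250,188). I back off slightly, then rise so the clip closes.

Call:
arm_command:
  deltas:
    - [0,0,0,0.3,0,0,0.53]
    - [0,0,0,0.6,0,0,0.53]
    - [0,0,0,0.6,0,-0.4,0.53]
    - [0,0,0,0.6,0,-0.8,0.53]
    - [0,0,0,0.6,0,-1.2,0.53]
    - [0,0,0,0.6,0,-2,0.53]
    - [0,0,0,0.6,0,-4,0.53]
    - [0,0,0,0.6,0,-6,0.53]

```text
time_s: 10.55
eef_pos: [0.5303, 0.0209, 0.0802]
ee_rot: [-0.001, 0.211, 0.978, 0.0]
ft_force: [0.8, 0.5, -0.2]
opening: 0.0453
grasp_force: 0.0
```

Call:
arm_command:
  deltas:
    - [0,0,0,1,0,-2,0.53]
    - [0,0,0,3,0,-6,0.53]
    - [0,0,0,5,0,-10,0.53]
    - [0,0,0,6,0,-13,0.53]
    - [0,0,0,6,0,-13,0.53]
    - [0,0,0,6,0,-13,0.53]
    - [0,0,0,6,0,-13,0.53]
    - [0,0,0,6,0,-13,0.53]

```text
time_s: 11.55
eef_pos: [0.4757, 0.0454, 0.2087]
ee_rot: [-0.001, 0.211, 0.978, -0.0]
ft_force: [-0.1, 0.2, 0.2]
opening: 0.0454
grasp_force: 0.0
```

```bash
python3 - <<'E'
from h import *
rep('w6')
g=np.load('st.npz');c=np.load('w6.npy',allow_pickle=True).item()
W=lambda x,y,z:np.r_[g['O']+x/1e3*g['ex']+y/1e3*g['ey'],z/1e3]
print('home rear pred',proj(c,[W(6,-17,30),W(6,17,30)]).round(0).tolist())
E
```

```text
11.55 tcp stage mm -66.9 -29.9 208.7 F [-0.1  0.2  0.2] 0.04540493373836898
home rear pred [[332.0, 295.0], [369.0, 295.0]]
```

View pics/w6.png

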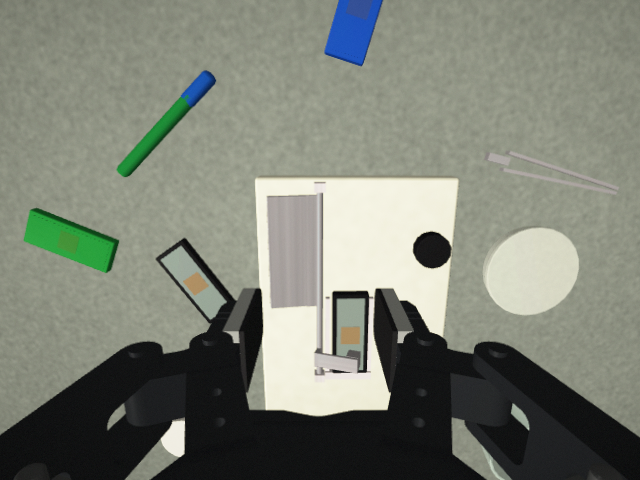

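The holder (333..368, 292..372) sits against the stop bar at row 373 with the clip's nose on it at (345,362), the paddle partly raised, and the bystanders in place. Handing in.

```bash
python3 -c "
from workcell import robot
print(robot.sign_off())"
```

```text
the job is handed in; nothing more can be done
None
```

The holder is pushed home against the end stop with the released clip's nose on it, the arm is clear, and the job is handed in after about 12 s of the 45 s allowed; the verdict was not reported back.

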